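Hold the magnifier over the sprout

TASK

Draw the magnifier out of its stand, turn it so that its lens lies level, and hold it still with the middle of the lens straight above the sprout in the pot, about 6 cm above the sprout's top, so that the seedling can be inspected through it. Do not touch the sprout's pot with the magnifier, and leave the pots and the other things on the table where they are. The program finishes while the gripper is still holding the magnifier there: do not put it down or let go.

Things in the scene. Friction and masses are not known exactly. Their poses are not given: they have to be found in the camera images.
- magnifier: Black-rimmed rectangular magnifier, about 130 g, balance within 25 mm of the lens centre. Rim 84 (y) x 60 (x) x 8 mm (z). Origin: lens centre. x: from handle through lens; z: square to the lens (either face may be up). Straight handle from x = -30 to -120 mm, 16 mm wide (y), 14 thick (z). Starts lens down in the stand, handle up, leaning 30 degrees off vertical towards the robot.
- handle_mid (a point): Middle of the magnifier's black handle, 75 mm from the lens centre; at the start about 133 mm above the table (handle's top end about 172 mm).
- stand: Wooden stand fixed to the table, base 130 x 110 mm, under 100 mm high; origin at its underside's centre, z up. Lens centre starts 68 mm straight above it; handle leans to its -x; its y = magnifier's y. Slot along the lens: back rest to 25 mm past its centre, low lip and cheeks; slack 3 mm in thickness, 2 mm each side. Draw out along the handle's line, 60 mm to clear.
- pot_sprout: The terracotta pot that has a small green two-leaved sprout standing up in its middle; pot 72 mm across the rim, 58 mm high, origin at the centre of its underside, z up. The three pots stand side by side in any order.
- sprout_tip (a point): Top of the sprout, on the pot's axis, 88 mm above the pot's underside.
- pot_label: A like pot with an upright white plant label (14 x 3 mm, reaching 95 mm above the table) near its middle, and no sprout. Origin at the underside's centre.
- pot_bare: A like pot with nothing in its soil, 58 mm high. Origin at the underside's centre.
- dibber: Bystander: a wooden-handled dibber lying on the table, 170 mm long, 24 mm thick, along its x; origin under its middle.
- mug: Bystander: white mug, 80 mm across, 90 mm high; origin at the underside's centre.
- brush: Bystander: a small brush lying on the table along its x, under 40 mm high; origin under it.
- jar: Bystander: amber jar, 64 mm across, 85 mm high; origin at the underside's centre.
- tin: Bystander: steel tin, 66 mm across, 100 mm high; origin at the underside's centre.

How it is judged:
On the way:
1. the magnifier, held by the fingers, is drawn clear of the stand (contact force between magnifier and the fingers above 1 N and contact force between magnifier and stand below 0.05 N and distance between magnifier and stand above 0.115 m), for 0.1 s.
At the end, for the whole second after the job is handed in: The fingers hold the magnifier (over 1 N) and it is still (under 30 mm/s) and touches neither stand, pots nor bystanders; its lens is level within 15 degrees, either face up; the lens centre is within 20 mm horizontally of the sprout's top and 35 to 95 mm above it; the pot is upright ((angle between magnifier's own z axis and vertical below 0.26 rad or angle between magnifier's own z axis and vertical above 2.88 rad) and horizontal distance between magnifier and sprout_tip below 0.02 m and z of magnifier in the frame of sprout_tip between 0.035 and 0.095 m and contact force between magnifier and the fingers above 1 N and linear speed of magnifier below 0.03 m/s and contact force between magnifier and stand below 0.05 N and angle between pot_sprout's own z axis and vertical below 0.1 rad and contact force between magnifier and pot_sprout below 0.05 N and contact force between magnifier and pot_label below 0.05 N and contact force between magnifier and pot_bare below 0.05 N and contact force between magnifier and dibber below 0.05 N and contact force between magnifier and mug below 0.05 N and contact force between magnifier and brush below 0.05 N and contact force between magnifier and jar below 0.05 N and contact force between magnifier and tin below 0.05 N); the arm keeps its last pose, push and grip.
It fails at once if the magnifier touches the sprout or its pot (contact force between magnifier and pot_sprout above 0.3 N).
It fails at once if a pot or bystander is moved more than 20 mm (distance of any of pot_sprout, pot_label, pot_bare, dibber, mug, brush, jar, tin from where it was at the start of the episode above 0.02 m).
It also fails if it takes over 32 s, if anything falls off the work surface, if the arm or the gripper's body presses on something with over 40 N, if the wrist force passes 120 N, or if a joint passes its speed limit or range.

ROBOT

A 6-joint arm with a two-finger parallel gripper is mounted at the origin on the work surface. World frame = base frame: x ahead of the robot, y to its left, z up, the work surface at z = 0. Lengths are in m, angles in rad, forces in N, time in s.
With the tool pointing down it reaches from about 0.25 to 0.8 m from the base axis. Payload 8.5 kg.
Tool frame: the origin (TCP) lies between the finger pads; the fingertips stand robot.tips_ahead ahead of it and the grasp point (between the pads) lies 11 mm behind it (robot.tips_ahead is the distance from the TCP to the fingertips, in m); z points along the fingers, y is the line along which they close (so a half turn about z gives the same grasp; the last joint's range is limited). The gripper opens to 85 mm and grips with 20 to 120 N. Pads are 22 mm wide; open, the fingers measure 114 mm over their backs; the gripper's body (76 mm by 85 mm) begins 54 mm behind the grasp point. The pads swing forward as they close: fully open they stand 13 mm farther back than shut.
Start: joints at [-1.267, 0.238, -0.013, 1.319, 0, 1.571], TCP at [0.157, -0.501, 0.239] pointing down, gripper open.
Joint ranges: [-2.66, 2.66], [-1.03, 1.9], [-1.14, 1.46], [-1.82, 2.27], [-1.45, 1.34], [-3.14, 3.14]. Speed limits (rad/s): [2.22, 2.22, 2.79, 3.14, 3.14, 3.14].

INTERFACE

Orientations are given as a unit quaternion [w, x, y, z].
In Python, from station import readout, viewer, robot gives the robot as it stands. The module is installed in compiled form; this text tells all that it offers.
- The arm moves only by the tool apply_moves, never from a script. Its argument "series" is text: rows parted by semicolons, each of 4 numbers parted by spaces: the shift along the tool's x, y, z in mm, then the turn about the tool's z in rad. A call has 1 to 12 rows; each row is the pose to reach, as a shift and turn from the pose commanded when the call began, along the tool's axes at that moment; what a row does not reach only later rows make up. A row lasts 1/12 s, in which the tool goes at most 41.7 mm and 7.16 degrees, less where a joint would pass 70% of its speed; a pose out of reach is approached as far as the arm can. A call with a gripper value outside its range is refused whole. "grip" is the opening, from -1 (shut) to 1 (fully open), set as the call begins (left out, the last holds). The fingers move at their own pace and stop on an object; the grip force is fixed at half the most. Time passes only in rows, so rows that repeat a pose let the fingers close. It gives the time, the measured TCP pose, the force, the opening and the grip force at its end, in the units of the state.
- readout.sense(): the state, without advancing time (a new reading comes with each control period).
- viewer.snapshot(name): name is "scene" or "top" or "wrist"; returns (picture, depth): 480x640x3 uint8, red, green, blue; 480x640 float32, m along the optical axis (not along the pixel's ray), 0 where there is no reading.
- viewer.calibration(name): a dict with "intrinsics" (3x3 intrinsics, pixels), "R" (3x3) and "t" (3): a world point X has camera coordinates R X + t. Camera axes: x right, y down, z forward; pixel columns grow to the right and rows downward; lengths in m; the calibration is good to about 2 mm. A picture is of the moment at which its call begins: read the wrist's pose just before it. calibration takes no time and is no camera call; for the wrist camera it gives the pose at the moment of the call.
- robot.close_job(): hands the job in; it is judged then, once.
The state is a dict: "time": time; "joint_pos": joint angles; "joint_vel": joint speeds; "effort": joint torques, N m; "ee_pos": TCP position; "eef_rot": TCP orientation; "wrist_force": force on the tool from outside, world axes, zero at the start; "moment": the same for the moment, N m; "width": finger opening in m; "gripper_force": force on a finger pad.
Only numpy, scipy, OpenCV 4.12 (cv2) and the standard library are available. Lean on these libraries where they do the work, as an engineer would, in place of code of your own. Each camera call takes 0.05 s, during which the arm holds its last target. There are 200 camera calls.

## Working session

There is one attempt and no reset: what is moved stays moved. The work goes in short steps, Python scripts to look and compute and a tool call to move; the robot and the scene stay as the last step left them, time stands still between calls to the robot, and variables do not carry over. Pictures are saved under pics/ and viewed, at most 10 in all, crops included, and the job is handed in when it is done.

Besides the shell and the picture viewer there is one more tool, called after "Call:" as name(argument=value, ...), one argument or row to a line, values as JSON. apply_moves: Moves the arm, as the interface text tells. Its arguments: {"type":"object","properties":{"series":{"type":"string"},"grip":{"type":"number"}},"required":["series"]}

```bash
mkdir -p pics; ls; python3 - <<'E'
from station import readout, viewer, robot
import cv2,numpy as np
s=readout.sense();print(s['time'],s['ee_pos'],s['eef_rot'],s['width'],robot.tips_ahead)
for n in("scene","top"):
    p,d=viewer.snapshot(n);np.savez(f'{n}.npz',p=p,d=d,**viewer.calibration(n))
    cv2.imwrite(f'pics/{n}0.png',p[:,:,::-1])
    c=viewer.calibration(n);print(n,c)
E
```

```text
pics
0.0 [ 0.15693511 -0.50058588  0.23867501] [-7.08535755e-04  9.88483963e-01  1.51323962e-01 -1.09280965e-04] 0.08523923909909893 0.008
scene {'intrinsics': array([[536.55862508,   0.        , 321.43042637],
       [  0.        , 536.55862508, 250.77723882],
       [  0.        ,   0.        ,   1.        ]]), 'R': array([[ 0.43666763,  0.8994134 , -0.01941407],
       [ 0.48725431, -0.25459395, -0.83532339],
       [-0.75624376,  0.3552991 , -0.54941599]]), 't': array([-0.2156612 , -0.17533159,  1.53399258])}
top {'intrinsics': array([[618.78663824,   0.        , 306.19911464],
       [  0.        , 618.78663824, 243.92485904],
       [  0.        ,   0.        ,   1.        ]]), 'R': array([[ 0.02165848, -0.99973233, -0.00813482],
       [-0.98813091, -0.02016801, -0.15228449],
       [ 0.15207966,  0.01133651, -0.98830322]]), 't': array([-0.00362845,  0.51375763,  1.25931953])}
```

View pics/scene0.png

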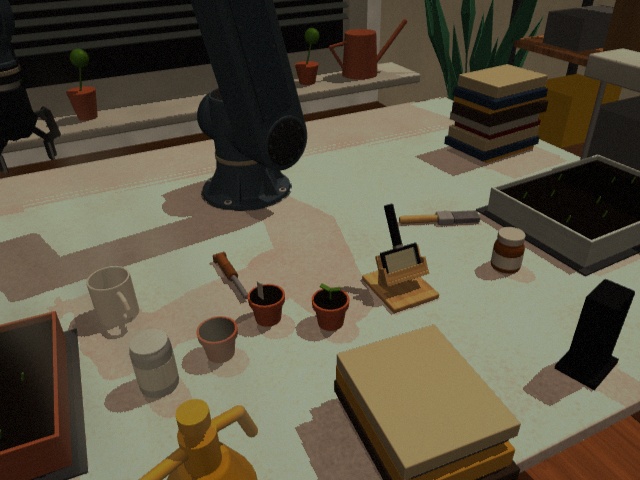

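View pics/top0.png

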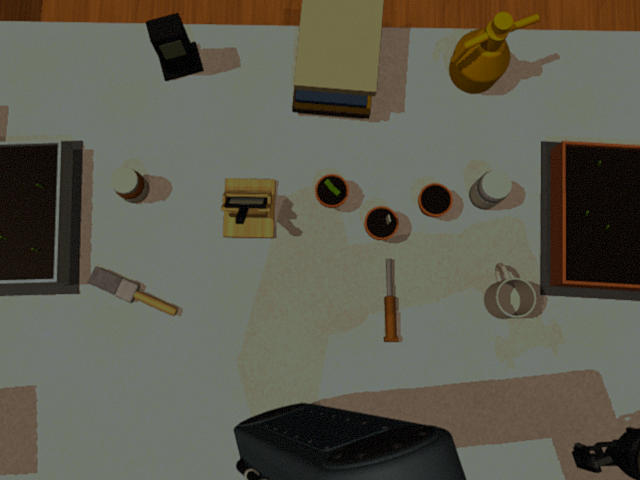

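The scene view shows the magnifier in its stand at about (400,265), the sprout pot at (330,305), the label pot at (266,303) and the bare pot at (217,338). In the top view the stand is at about (249,208), the sprout pot at (332,190) and the label pot at (381,223). The free table in front of the stand is around (270,310). Next I'll measure the handle, stand and pot.

```bash
cat > h.py <<'E'
import numpy as np,cv2
def cloud(z):
    """world point per pixel from saved snapshot"""
    K,R,t,d=z['intrinsics'],z['R'],z['t'],z['d']
    v,u=np.mgrid[:480,:640]
    c=np.stack([(u-K[0,2])/K[0,0]*d,(v-K[1,2])/K[1,1]*d,d],-1)
    return (c-t)@R
E
python3 - <<'E'
import numpy as np,cv2
from h import cloud
C={}
for n,(ws,wp) in dict(top=((215,170,285,245),(310,168,352,212)),scene=((355,200,445,310),(308,280,352,332))).items():
    z=np.load(n+'.npz');P=cloud(z);p=z['p'].astype(int);mx=p.max(2)
    hsv=cv2.cvtColor(z['p'],cv2.COLOR_RGB2HSV)
    W=np.zeros((480,640),bool);W[ws[1]:ws[3],ws[0]:ws[2]]=1
    W&=z['d']>0
    h=W&(mx<45)&(P[...,2]>.10)
    H=P[h];m=H.mean(0);u,s,vt=np.linalg.svd(H-m);dv=vt[0]*np.sign(vt[0][2])
    print(n,'handle',len(H),m.round(4),dv.round(3),'zmax',H[:,2].max().round(3),'std',(s/np.sqrt(len(H))).round(4),'at133',(m+dv*(.133-m[2])/dv[2]).round(4))
    b=W&(P[...,2]>.005)&(P[...,2]<.03)&(mx>60)&(p[...,0]>1.25*p[...,2])
    r=cv2.minAreaRect((P[b][:,:2]*1000).astype(np.float32));print('base',r,np.median(P[b][:,2]))
    V=np.zeros((480,640),bool);V[wp[1]:wp[3],wp[0]:wp[2]]=1;V&=z['d']>0
    g=V&(hsv[...,0]>35)&(hsv[...,0]<75)&(hsv[...,1]>120)&(P[...,2]>.06)
    G=P[g];print('sprout',len(G),G.mean(0).round(4),G.max(0).round(4),G.min(0).round(4))
    rim=V&(P[...,2]>.05)&(P[...,2]<.064)&(p[...,0]>1.5*p[...,1])
    (cx,cy),r=cv2.minEnclosingCircle((P[rim][:,:2]*1000).astype(np.float32));print('rim',cx,cy,r,np.median(P[rim][:,2]))
E
```

```text
top handle 181 [0.5551 0.1312 0.1484] [-0.547  0.065  0.835] zmax 0.178 std [0.0285 0.006  0.0034] at133 [0.5652 0.13   0.133 ]
base ((596.2359619140625, 123.35028076171875), (131.4473419189453, 132.80532836914062), 0.3326629102230072) 0.012395396774480625
sprout 117 [ 0.6261 -0.043   0.0808] [ 0.6491 -0.0218  0.091 ] [ 0.5971 -0.0633  0.06  ]
rim 626.2066650390625 -44.16256332397461 35.909423828125 0.05863389011065308
scene handle 368 [0.5598 0.1301 0.1394] [-0.501  0.009  0.865] zmax 0.176 std [0.0241 0.0052 0.0031] at133 [0.5635 0.1301 0.133 ]
base ((494.788330078125, 199.1453857421875), (183.54188537597656, 405.8314208984375), 51.26220703125) 0.013988424619482997
sprout 112 [ 0.6246 -0.0444  0.0791] [ 0.6471 -0.018   0.0905] [ 0.6047 -0.072   0.06  ]
rim 625.7965087890625 -44.465091705322266 37.678306579589844 0.05965561765456976
```

```bash
cat >> h.py <<'E'
from scipy.spatial.transform import Rotation as Ro
def tool(target,s):
    """shift in mm along the tool's axes to bring the TCP to target"""
    w,x,y,z=s['eef_rot'];R=Ro.from_quat([x,y,z,w])
    return (R.inv().apply(np.array(target)-s['ee_pos'])*1000).round(1), R.as_matrix()[:,0].round(3)
E
python3 - <<'E'
import numpy as np,cv2
from h import *
from station import readout
for n,ws in dict(top=(215,170,285,245),scene=(355,200,445,310)).items():
    z=np.load(n+'.npz');P=cloud(z);p=z['p'].astype(int);mx=p.max(2)
    W=np.zeros((480,640),bool);W[ws[1]:ws[3],ws[0]:ws[2]]=1;W&=z['d']>0
    r=W&(mx<45)&(P[...,2]>.06)&(P[...,2]<.102);Q=P[r]
    rect=cv2.minAreaRect((Q[:,:2]*1000).astype(np.float32));print(n,'rim',len(Q),rect)
    # base: top surface of wood
    b=(W&(P[...,2]>.006)&(P[...,2]<.025)&(p[...,0]>1.3*p[...,2])&(abs(P[...,0]-.597)<.08)&(abs(P[...,1]-.124)<.075)).astype(np.uint8)
    b=cv2.morphologyEx(b,cv2.MORPH_OPEN,np.ones((3,3)))>0
    print('base',cv2.minAreaRect((P[b][:,:2]*1000).astype(np.float32)),b.sum())
s=readout.sense();print(tool([.55,.13,.24],s))
E
```

```text
top rim 196 ((591.8663330078125, 134.33596801757812), (86.7083969116211, 27.64893913269043), 89.80545043945312)
base ((596.1681518554688, 133.01931762695312), (110.3176498413086, 130.88113403320312), 89.79452514648438) 1704
scene rim 259 ((587.8131713867188, 133.724853515625), (88.08123016357422, 33.02769088745117), 89.44400787353516)
base ((595.2604370117188, 132.2583465576172), (132.58721923828125, 111.32506561279297), 0.28615710139274597) 1494
(array([ 563.7, -484.2,   -0.6]), array([ 0.954,  0.299, -0.   ]))
```

Call:
apply_moves(
  series="20 -30 0 -0.12;40 -60 0 -0.24;60 -90 0 -0.36",
  grip=1,
)

```text
time: 0.35
ee_pos: [0.1872, -0.3958, 0.2385]
eef_rot: [-0.001, 0.945, 0.328, -0.0]
wrist_force: [0.3, -0.5, 0.4]
width: 0.0851
gripper_force: 0.0
```

```bash
python3 -c "
from station import readout
from h import *
s=readout.sense();print(s['time'],s['joint_pos'],s['ee_pos'],tool([.54,.13,.24],s))"
```

```text
0.35 [-1.12903738e+00  9.03564037e-02 -1.98945422e-01  1.28307610e+00
  1.64555110e-04  1.34408960e+00] [ 0.18722767 -0.39577283  0.23849743] (array([ 602.7, -194. ,   -0.9]), array([0.785, 0.62 , 0.001]))
```

Call:
apply_moves(
  series="40 -12 0 -0.12;80 -25 0 -0.24;120 -37 0 -0.36;160 -49 0 -0.48;200 -62 0 -0.6;240 -74 0 -0.72;280 -86 0 -0.84;320 -99 0 -0.96;360 -111 0 -1.08;400 -123 0 -1.2;440 -136 0 -1.32;480 -148 0 -1.44",
)

```text
time: 1.35
ee_pos: [0.4734, 0.0155, 0.2392]
eef_rot: [-0.0, 0.493, 0.87, -0.0]
wrist_force: [0.9, -1.2, 0.7]
width: 0.0854
gripper_force: 0.0
```

```bash
python3 -c "
from station import readout
from h import *
s=readout.sense();print(s['time'],s['joint_pos'],s['ee_pos'],tool([.551,.1325,.239],s))"
```

```text
1.35 [ 3.27814173e-02  1.50511209e-01 -1.26352498e-01  1.29418304e+00
  4.59323730e-05  1.06422269e+00] [0.47340834 0.01553829 0.23917935] (array([ 60.5, 126.6,   0.2]), array([-0.514,  0.858,  0.   ]))
```

Call:
apply_moves(
  series="7 14 0 -0.115;14 28 0 -0.23;21 42 0 -0.345;28 56 0 -0.46;35 70 0 -0.575;42 85 0 -0.69;49 99 0 -0.80;56 113 0 -0.92;60 127 0 -1.03;60 127 0 -1.03",
)

```text
time: 2.18
ee_pos: [0.553, 0.1312, 0.2385]
eef_rot: [-0.0, 0.0, 1.0, 0.0]
wrist_force: [-1.9, -0.4, -1.0]
width: 0.0848
gripper_force: 0.0
```

```bash
python3 - <<'E'
from station import readout,viewer
from h import *
s=readout.sense();c=viewer.calibration('wrist');p,d=viewer.snapshot('wrist')
np.savez('wrist.npz',p=p,d=d,**c);cv2.imwrite('pics/wrist1.png',p[:,:,::-1])
print(s['time'],s['ee_pos'],s['joint_pos'][5],tool([.551,.1325,.139],s))
P=cloud(np.load('wrist.npz'))
h=(d>0)&(p.max(2)<50)&(P[...,2]>.115)&(P[...,2]<.18)&(abs(P[...,0]-.55)<.06)&(abs(P[...,1]-.13)<.03)
H=P[h];m=H.mean(0);vt=np.linalg.svd(H-m)[2][0];vt*=np.sign(vt[2]);print(len(H),m,vt,H.min(0),H.max(0),m+vt*(.146-m[2])/vt[2])
E
```

```text
2.1833 [0.55298849 0.13117111 0.23848752] 0.23339841252691543 (array([ 2. ,  1.3, 99.5]), array([-1.   ,  0.001,  0.   ]))
138 [0.55353708 0.13139644 0.15039045] [-0.50404672 -0.03355108  0.86302446] [0.53534228 0.12481138 0.11655557] [0.57307732 0.13970213 0.17275382] [0.55610131 0.13156712 0.146     ]
```

View pics/wrist1.png

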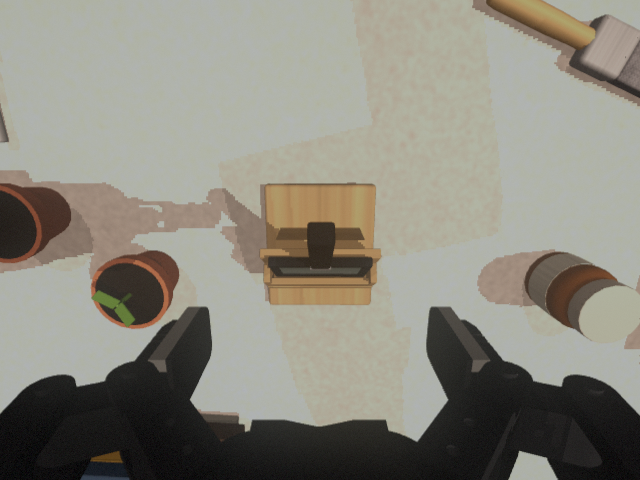

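The wrist view shows the handle at about (320,243), centred between the open pads. The stand lies square to the world axes, and the sprout is at about (118,303). I'll lower, then close on the handle.

Call:
apply_moves(
  series="3 0 25 0;3 0 50 0;3 0 75 0;3 0 92 0;3 0 100 0;3 0 100 0",
)

```text
time: 2.73
ee_pos: [0.5473, 0.1287, 0.1377]
eef_rot: [-0.002, 0.005, 1.0, -0.0]
wrist_force: [-0.2, -0.4, 0.2]
width: 0.0858
gripper_force: 0.0
```

Call:
apply_moves(
  series="0 0 0 0;0 0 0 0;0 0 0 0;0 0 0 0;0 0 0 0;0 0 0 0;0 0 0 0;0 0 0 0;0 0 0 0;0 0 0 0",
  grip=-1,
)

```text
time: 3.57
ee_pos: [0.5492, 0.1297, 0.1396]
eef_rot: [0.0, 0.004, 1.0, 0.0]
wrist_force: [1.1, 0.7, 1.7]
width: 0.0151
gripper_force: 59.2
```

Call:
apply_moves(
  series="5 0 -9 0;10 0 -17 0;15 0 -26 0;20 0 -35 0;25 0 -43 0;30 0 -52 0;35 0 -61 0;40 0 -69 0;45 0 -78 0;50 0 -87 0;50 0 -87 0;50 0 -87 0",
)

```text
time: 4.57
ee_pos: [0.4988, 0.13, 0.2269]
eef_rot: [0.0, 0.004, 1.0, 0.0]
wrist_force: [0.5, -0.1, -1.8]
width: 0.015
gripper_force: 58.7
```

```bash
cat > look.py <<'E'
import sys
from station import readout,viewer
from h import *
s=readout.sense();p,d=viewer.snapshot('scene')
np.savez('s.npz',p=p,d=d,**viewer.calibration('scene'));cv2.imwrite(f'pics/{sys.argv[1]}.png',p[:,:,::-1])
P=cloud(np.load('s.npz'));e=s['ee_pos'];g=e+[0,0,.011]
print(s['time'],e,s['width'],s['gripper_force'],s['wrist_force'])
b=(d>0)&(p.max(2)<50)&(np.linalg.norm(P-g,axis=-1)<.16)&(P[...,2]<e[2]-.012)
Q=P[b];m=Q.mean(0);print('below tips',len(Q),m,np.linalg.svd(Q-m)[2][0],Q.min(0),Q.max(0))
E
python3 look.py s2
```

```text
4.5667 [0.49884072 0.13004527 0.22690425] 0.014982865737628599 58.680360317230225 [ 0.49148885 -0.07348227 -1.79385951]
below tips 517 [0.54049334 0.12761371 0.16964804] [-0.48715881 -0.07793985  0.86982853] [0.50886097 0.08724162 0.13135523] [0.5632937  0.17388205 0.21472033]
```

View pics/s2.png

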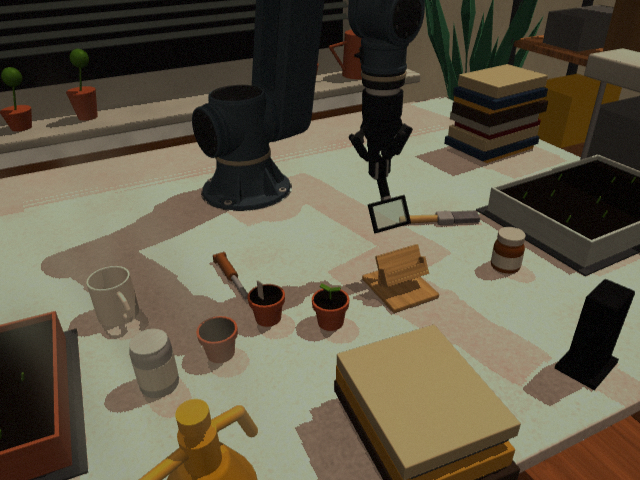

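The magnifier is out of the stand and still leaning 30° (lens at about (390,213)). The moves can't tilt the tool, so I'll pivot the handle in the grip. To do that I'll press the lens edge on the free table and swing the gripper in an arc about that edge.

Call:
apply_moves(
  series="20 -8 20 0;40 -15 45 0;60 -23 70 0;79 -30 90 0;79 -30 105 0;79 -30 115 0;79 -30 120 0;79 -30 120 0",
)

```text
time: 5.28
ee_pos: [0.4189, 0.1004, 0.1052]
eef_rot: [-0.001, 0.004, 1.0, -0.0]
wrist_force: [-0.8, 0.9, -1.9]
width: 0.015
gripper_force: 58.8
```

Call:
apply_moves(
  series="0 0 5 0;0 0 10 0;6 0 14 0;12 0 18 0;18 0 23 0;24 0 29 0;24 0 29 0",
)

```text
time: 5.87
ee_pos: [0.3947, 0.1012, 0.0776]
eef_rot: [-0.0, 0.004, 1.0, 0.001]
wrist_force: [-6.4, 2.1, 12.3]
width: 0.015
gripper_force: 59.2
```

```bash
python3 look.py s3
```

```text
5.8667 [0.39473997 0.10121643 0.0776199 ] 0.014982610656067452 59.22686040401459 [-6.44894486  2.12807121 12.28263387]
below tips 382 [0.4565963  0.09807032 0.03078816] [ 0.03752439 -0.99644793 -0.07538862] [ 4.10829034e-01  5.88049844e-02 -3.07311009e-04] [0.48606554 0.14467119 0.06543237]
```

View pics/s3.png

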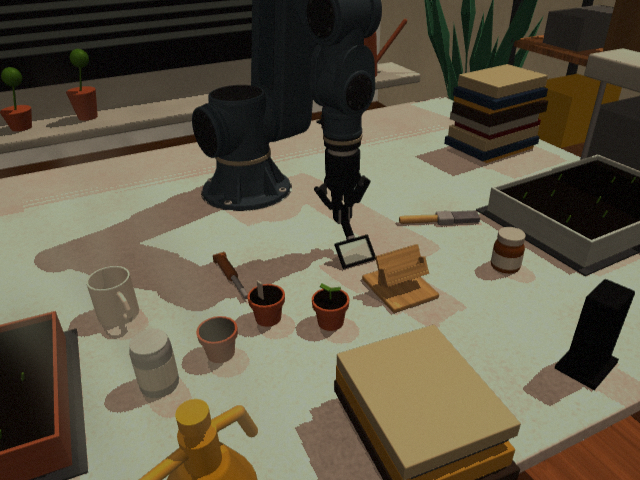

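The lens edge now rests on the table at about (357,262), and the handle has pivoted to roughly 42° from level. I'll carry on with the arc.

Call:
apply_moves(
  series="6 0 7 0;12 0 14 0;17 0 21 0;21 0 27 0;25 0 34 0;28 0 40 0;31 0 46 0;33 0 52 0;34 0 57 0;35 0 61 0;36 0 63 0;36 0 63 0",
)

```text
time: 6.92
ee_pos: [0.3603, 0.1013, 0.0143]
eef_rot: [0.001, 0.004, 1.0, 0.0]
wrist_force: [0.1, 1.1, 2.9]
width: 0.0152
gripper_force: 58.4
```

```bash
python3 look.py s4
```

```text
6.9167 [0.360306  0.1012814 0.0143148] 0.01517360286897725 58.382030725479126 [0.13220324 1.14021182 2.90691929]
below tips 8 [4.45076499e-01 9.32236895e-02 4.12012061e-04] [ 9.96160773e-01 -8.75391091e-02 -7.85959599e-04] [ 0.29055825  0.06181277 -0.00060099] [0.47550026 0.12740206 0.00145964]
```

Call:
apply_moves(
  series="0 0 -10 0;0 0 -30 0;0 0 -55 0;0 0 -80 0;0 0 -105 0;0 0 -130 0;0 0 -155 0;0 0 -170 0;0 0 -176 0;0 0 -176 0;0 0 -176 0",
)

```text
time: 7.88
ee_pos: [0.3592, 0.1008, 0.1896]
eef_rot: [-0.0, 0.004, 1.0, -0.0]
wrist_force: [0.3, -0.3, -1.7]
width: 0.0149
gripper_force: 58.6
```

```bash
cat > tilt.py <<'E'
import sys
from station import readout,viewer
from h import *
s=readout.sense();e=s['ee_pos'];print(s['time'],e,s['width'],s['gripper_force'],s['wrist_force'],s['joint_pos'][5])
for n in ('scene','top'):
    p,d=viewer.snapshot(n);np.savez(f's_{n}.npz',p=p,d=d,**viewer.calibration(n));cv2.imwrite(f'pics/{sys.argv[1]}_{n}.png',p[:,:,::-1])
    P=cloud(np.load(f's_{n}.npz'));w,x,y,z=s['eef_rot'];Rm=Ro.from_quat([x,y,z,w])
    L=(P-e)@Rm.as_matrix()   # tool coordinates; lens lies along -x of tool
    L[...,0]*=-1;L[...,2]*=-1
    b=(d>0)&(L[...,0]>.035)&(L[...,0]<.135)&(abs(L[...,1])<.055)&(abs(L[...,2]-.0)<.05)&(p.max(2)<60)
    Q=L[b];rim=Q[Q[:,0]>.05]
    A=np.c_[rim[:,:2],np.ones(len(rim))];c=np.linalg.lstsq(A,rim[:,2],rcond=None)[0]
    r=cv2.minAreaRect((rim[:,:2]*1000).astype(np.float32))
    print(n,len(rim),'slopes deg',np.degrees(np.arctan(c[:2])),'rms',np.std(A@c-rim[:,2]),'rim rect in tool xy',r,'mean',rim.mean(0))
    print('  world rim min/max',P[b][Q[:,0]>.05].min(0),P[b][Q[:,0]>.05].max(0))
E
python3 tilt.py s5
```

```text
7.8833 [0.35918371 0.10084519 0.18957953] 0.014945150072938316 58.586686849594116 [ 0.3496634  -0.28577391 -1.65901973] 0.28164096417088036
scene 372 slopes deg [-12.65245704   0.92126106] rms 0.0024238304598290018 rim rect in tool xy ((86.44939422607422, -0.06437301635742188), (71.62044525146484, 85.32130432128906), 0.7979824542999268) mean [ 0.09286149 -0.003158   -0.00366001]
  world rim min/max [0.4098048  0.05747639 0.17344912] [0.48136164 0.14288091 0.19987974]
top 189 slopes deg [-10.60286292  -0.03990083] rms 0.002244406158314289 rim rect in tool xy ((89.11640930175781, -19.3579044342041), (59.255592346191406, 41.03736877441406), 2.5769970417022705) mean [ 0.0940572  -0.02795377 -0.00457972]
  world rim min/max [0.41906897 0.05970005 0.17436424] [0.47784291 0.10230389 0.19655797]
```

View pics/s5_scene.png

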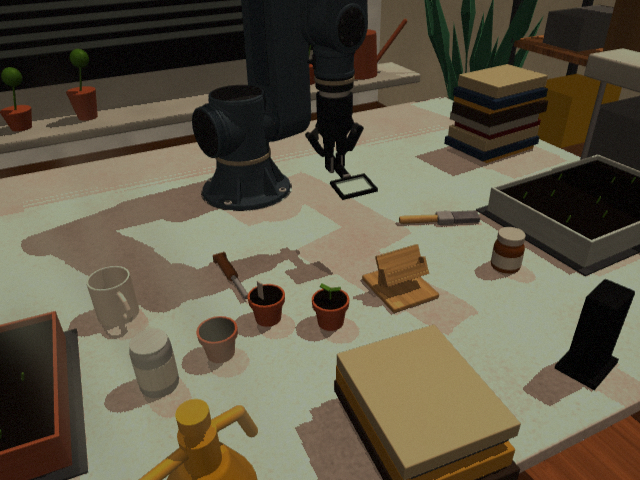

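The lens at about (354,186) is nearly level but dips roughly 11° at the far edge, which is close to the 15° limit. I'll even it out by pressing the far edge on the fixed stand's top, so first I'll measure that height.

```bash
python3 - <<'E'
from h import *
for n in('scene','top'):
    z=np.load(f's_{n}.npz');P=cloud(z);p=z['p'].astype(int);d=z['d']
    b=(d>0)&(P[...,2]>.06)&(P[...,2]<.11)&(abs(P[...,0]-.596)<.07)&(abs(P[...,1]-.1325)<.06)
    Q=P[b];t=Q[Q[:,2]>np.percentile(Q[:,2],99)-.006];print(n,Q[:,2].max(),np.percentile(Q[:,2],98),'top pts',t.min(0),t.max(0),len(t))
    e=np.array([.3592,.1008,.1896])
    for lo in(.06,.07):
        m=(d>0)&(p.max(2)<60)&(P[...,0]-e[0]>lo)&(P[...,0]-e[0]<.14)&(abs(P[...,1]-e[1])<.055)&(abs(P[...,2]-e[2])<.05)
        r=P[m]-e
        for k in range(2): # trim outliers
            c=np.polyfit(r[:,0],r[:,2],1);q=abs(np.polyval(c,r[:,0])-r[:,2])<.004;r=r[q]
        c=np.polyfit(r[:,0],r[:,2],1);print('  tilt',np.degrees(np.arctan(c[0])),'z rel TCP at .09,.119',np.polyval(c,[.09,.119]),len(r),r[:,0].max())
E
```

```text
scene 0.09197354727008587 0.08922754004404418 top pts [0.56915414 0.08062254 0.08347504] [0.58481916 0.1839363  0.09197355] 177
  tilt -12.23792571864126 z rel TCP at .09,.119 [-0.00283929 -0.00912941] 311 0.12070650963898061
  tilt -12.380069805953395 z rel TCP at .09,.119 [-0.00279653 -0.00916202] 217 0.12070650963898061
top 0.09306645580161138 0.09018208248367181 top pts [0.57356184 0.08411174 0.0847522 ] [0.58346072 0.18252914 0.09306646] 141
  tilt -10.652174102348468 z rel TCP at .09,.119 [-0.0039047  -0.00935924] 174 0.11822433762723866
  tilt -11.502991522504226 z rel TCP at .09,.119 [-0.00365387 -0.00955556] 136 0.11822433762723866
```

Call:
apply_moves(
  series="-25 8 0 0;-55 16 0 0;-85 24 10 0;-105 32 30 0;-109 32 50 0;-109 32 65 0;-109 32 72 0;-109 32 76 0;-109 32 76 0",
)

```text
time: 8.73
ee_pos: [0.468, 0.1319, 0.1134]
eef_rot: [-0.001, 0.004, 1.0, -0.0]
wrist_force: [-0.3, 0.2, -1.4]
width: 0.0149
gripper_force: 58.6
```

Call:
apply_moves(
  series="0 0 5 0;0 0 9 0;0 0 13 0;0 0 17 0;0 0 21 0;0 0 25 0;0 0 29 0;0 0 31 0;0 0 31 0",
)

```text
time: 9.48
ee_pos: [0.4688, 0.1323, 0.0833]
eef_rot: [0.0, 0.004, 1.0, 0.0]
wrist_force: [-2.5, 0.3, 4.2]
width: 0.0143
gripper_force: 59.4
```

Call:
apply_moves(
  series="0 0 -8 0;0 0 -25 0;0 0 -50 0;0 0 -75 0;0 0 -90 0;0 0 -96 0;0 0 -96 0;0 0 -96 0",
)

```text
time: 10.15
ee_pos: [0.4686, 0.1321, 0.179]
eef_rot: [-0.0, 0.004, 1.0, -0.0]
wrist_force: [0.1, -0.2, -1.3]
width: 0.0147
gripper_force: 58.7
```

```bash
python3 tilt.py s6
```

```text
10.15 [0.46864988 0.1320546  0.17895022] 0.014729683629504156 58.668372631073 [ 0.13131873 -0.18216716 -1.30620909] 0.28257150798990777
scene 393 slopes deg [-4.25613578  0.7149562 ] rms 0.002211731981688146 rim rect in tool xy ((86.81890869140625, -1.3778877258300781), (73.0229263305664, 84.25690460205078), 1.2231519222259521) mean [ 0.09492019 -0.0044294   0.01080994]
  world rim min/max [0.51900195 0.08764835 0.18233693] [0.59168492 0.17255469 0.19794895]
top 198 slopes deg [-1.32810269 -0.24045499] rms 0.00247299353584445 rim rect in tool xy ((91.52810668945312, -22.283916473388672), (61.12144088745117, 38.23051071166992), 1.902651071548462) mean [ 0.09268719 -0.03007144  0.01014454]
  world rim min/max [0.52985398 0.09000999 0.18123598] [0.59006772 0.12892504 0.1948862 ]
```

Call:
apply_moves(
  series="-6 -17 0 0;-12 -34 0 0;-19 -52 0 0;-26 -70 0 0;-33 -88 0 0;-40 -106 0 0;-47 -124 0 0;-54 -142 5 0;-60 -158 15 0;-64 -170 25 0;-66 -175 33 0;-66 -175 37 0",
)

```text
time: 11.25
ee_pos: [0.5327, -0.044, 0.1402]
eef_rot: [-0.001, 0.005, 1.0, 0.0]
wrist_force: [-0.4, -0.6, -1.4]
width: 0.0151
gripper_force: 58.7
```

Call:
apply_moves(
  series="0 0 0 0;0 0 0 0;0 0 0 0",
)

```text
time: 11.5
ee_pos: [0.5334, -0.0426, 0.1426]
eef_rot: [0.0, 0.003, 1.0, 0.0]
wrist_force: [0.2, -0.3, -0.5]
width: 0.0149
gripper_force: 58.7
```

```bash
python3 tilt.py s7
```

```text
11.5 [ 0.53342022 -0.04257224  0.14262841] 0.014852515143082102 58.698474168777466 [ 0.21298366 -0.28469811 -0.50434567] -0.07290100609532661
scene 497 slopes deg [-4.01045963  0.44285019] rms 0.0021550431828390227 rim rect in tool xy ((86.43482971191406, 0.3949546813964844), (84.83588409423828, 71.48164367675781), 88.7900619506836) mean [ 0.09478074 -0.00278138  0.01074195]
  world rim min/max [ 0.58394468 -0.08518885  0.14532853] [ 6.55711110e-01 -3.72611923e-04  1.61056032e-01]
top 0 slopes deg [0. 0.] rms nan rim rect in tool xy ((0.0, 0.0), (0.0, 0.0), 0.0) mean [nan nan nan]
  ret = _var(a, axis=axis, dtype=dtype, out=out, ddof=ddof,
  arrmean = um.true_divide(arrmean, div, out=arrmean,
  ret = ret.dtype.type(ret / rcount)
tilt.py:14: RuntimeWarning: Mean of empty slice.
  print(n,len(rim),'slopes deg',np.degrees(np.arctan(c[:2])),'rms',np.std(A@c-rim[:,2]),'rim rect in tool xy',r,'mean',rim.mean(0))
  ret = um.true_divide(
Traceback (most recent call last):
  File "tilt.py", line 15, in <module>
    print('  world rim min/max',P[b][Q[:,0]>.05].min(0),P[b][Q[:,0]>.05].max(0))
                                ~~~~~~~~~~~~~~~~~~~~^^^
ValueError: zero-size array to reduction operation minimum which has no identity
```

View pics/s7_scene.png

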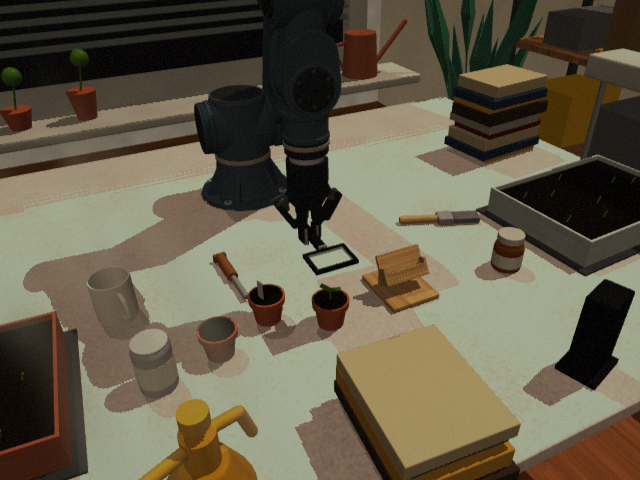

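View pics/s7_top.png

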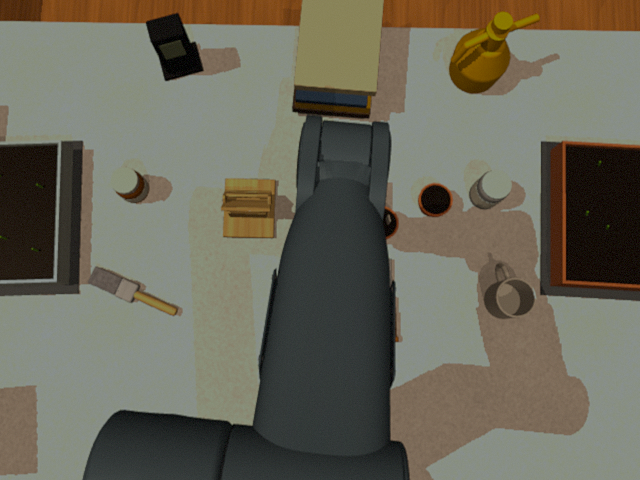

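The lens (330,258) is level to within about 4°. Its centre is near (0.626, -0.043, 0.149), over the sprout at (0.626, -0.044, 0.088). The top view shows everything else where it was, apart from the sprout pot, which the arm hides; in the scene view that pot is unmoved.

Call:
apply_moves(
  series="0 0 0 0;0 0 0 0;0 0 0 0;0 0 0 0;0 0 0 0;0 0 0 0",
)

```text
time: 12.1
ee_pos: [0.5335, -0.0434, 0.1423]
eef_rot: [-0.0, 0.004, 1.0, 0.0]
wrist_force: [-1.2, -0.2, -1.4]
width: 0.0149
gripper_force: 58.7
```

```bash
python3 -c "
from station import readout,robot
s=readout.sense();print(s['ee_pos'],abs(s['joint_vel']).max(),s['gripper_force'])
print(robot.close_job())"
```

```text
[ 0.53347036 -0.04335878  0.1423107 ] 0.0011228436284765988 58.70053231716156
the job is handed in; nothing more can be done
None
```

I handed the job in at 12.1 s with the gripper still holding the magnifier: the lens was level to within about 4°, centred over the sprout to within about 2 mm and about 60 mm above its top by camera measurement, but the hand-in returned no verdict.

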